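# Make up the inlet kit and the column kit for the gas chromatograph

### The arm

A 6-joint arm with a two-finger parallel gripper is mounted at the origin on the work surface; the furniture and walls round the work are solid. World frame = base frame: x ahead of the robot, y to its left, z up, the work surface at z = 0. Lengths are in m, angles in rad, forces in N, time in s.
With the tool pointing down it reaches from about 0.325 to 0.775 m from the base axis. Payload 9.3 kg.
Tool frame: the origin (TCP) lies at the very end of the fingers, on their centre line; the grasp point (between the pads) lies 19 mm behind it; z points along the fingers, y is the line along which they close (so a half turn about z gives the same grasp; the last joint's range is limited). The gripper opens to 85 mm and grips with 20 to 120 N. Pads are 22 mm wide; open, the fingers measure 114 mm over their backs; the gripper's body (76 mm by 85 mm) begins 54 mm behind the grasp point. The pads swing forward as they close: fully open they stand 13 mm farther back than shut.
Start: joints at [-1.33, 0.259, 0.021, 1.334, 0, 1.418], TCP at [0.211, -0.508, 0.231] pointing down, gripper open.
Joint ranges: [-3.04, 3.04], [-0.91, 1.82], [-1.04, 1.36], [-1.92, 1.95], [-1.52, 1.45], [-3.14, 3.14]. Speed limits (rad/s): [2.22, 2.22, 2.79, 3.14, 3.14, 3.14].

### API

Orientations are given as a rotation vector (axis times angle).
In Python, from rig import observe, camera, job_done gives the robot as it stands. The module is installed in compiled form; this text tells all that it offers.
- The arm moves only by the tool drive_tool, never from a script. Its argument "targets" is one flat list of numbers, 5 for each row, row after row: the opening, from 0 (shut) to 1 (fully open), then the shift along the tool's x, y, z in m, then the turn about the tool's z in rad. A call has 1 to 12 rows; each row is the pose to reach, as a shift and turn from the pose commanded when the call began, along the tool's axes at that moment; what a row does not reach only later rows make up. A row lasts 1/12 s, in which the tool goes at most 41.7 mm and 7.16 degrees, less where a joint would pass 70% of its speed; a pose out of reach is approached as far as the arm can. A call with a gripper value outside its range is refused whole. The fingers move at their own pace and stop on an object; the grip force is fixed at half the most. Time passes only in rows, so rows that repeat a pose let the fingers close. It gives the time, the measured TCP pose, the force, the opening and the grip force at its end, in the units of the state.
- observe(): the state, without advancing time (a new reading comes with each control period).
- camera(name): name is "scene" or "top" or "wrist"; returns a dict with "image" (420x560x3 uint8, red, green, blue), "range_z" (420x560 float32, m along the optical axis (not along the pixel's ray), 0 where there is no reading), "fx", "fy", "cx", "cy" (pixels), "k1" (the pictures are not rectified: a ray, as slopes to the right and down, at radius r is drawn at 1 + k1 r^2 times it, then the intrinsics apply), "world_to_cam" (4x4, takes a point from world to camera coordinates). Camera axes: x right, y up, looking along -z (the intrinsics and any distortion apply to the point x, -y, -z); pixel columns grow to the right and rows downward; lengths in m; the calibration is good to about 2 mm. A picture is of the moment at which its call begins.
- job_done(): hands the job in; it is judged then, once.
The state is a dict: "time": time; "q": joint angles; "joint_velocities": joint speeds; "joint_torque": joint torques, N m; "ee_pos": TCP position; "tool_rot": TCP orientation; "contact_force": force on the tool from outside, world axes, zero at the start; "moment": the same for the moment, N m; "grip_width": opening from 0.0 (shut) to 1.0 (fully open); "grip_force": force on a finger pad.
Only numpy, scipy, OpenCV 4.12 (cv2) and the standard library are available. Lean on these libraries where they do the work, as an engineer would, in place of code of your own. Each camera call takes 0.05 s, during which the arm holds its last target. There are 200 camera calls.

### The job

Make up two service kits from the stock on the grey mat. Inlet kit, in the wide tray: the longer spanner flat in the long compartment and the two larger tins (56 and 50 mm across) standing in the two squarish compartments, one in each, either way round. Column kit, in the narrow tray: the shorter spanner flat in the long compartment and the smallest tin standing in the short one; keep the tins upright all the while and leave the timer, the tape roll, the tube and everything else where they are.

Things in the scene. Friction and masses are not known exactly. Their poses are not given: they have to be found in the camera images.
- wide_tray: Fixed aluminium tray, 143 (x) x 184 (y) mm, 3 dark-floored compartments, on the 2 mm thick grey mat, yaw within 0.2 rad. Origin: centre of underside, z up. Floors at z 4, walls (3 thick) up to z 14. Tray frame, mm: long compartment 62 (x) x 178 (y) centred at x -37.5, y 0; two squarish ones 72 x 87.5 centred at x 32.5, y 45.25 and -45.25. It may swap places with the narrow tray.
- narrow_tray: Fixed aluminium tray, 68 (x) x 223 (y) mm, 2 dark-floored compartments in line, on the 2 mm thick grey mat, yaw within 0.2 rad. Origin: centre of underside, z up. Floors at z 4, walls (3 thick) up to z 14. Tray frame, mm: long compartment 62 (x) x 150 (y) centred at x 0, y -33.5; short one 62 x 64 centred at x 0, y 76.5.
- spanner_large: The longer combination spanner, loose, bare steel, 157 mm long (along its y), 30 mm over the larger head, 8 mm thick, 60 g, lying flat on the mat. Origin: middle of its length at the underside; z up. Grasp the straight shank near the origin: 10 mm wide (along x), from 1 to 6 mm above the underside.
- spanner_small: The shorter combination spanner, loose, bare steel, 132 mm long (along its y), 24 mm over the larger head, 8 mm thick, 50 g, lying flat on the mat. Origin: middle of its length at the underside; z up. Shank 8 mm wide (along x), from 1 to 6 mm above the underside.
- tin_large: The widest round tin (septa), loose, 56 mm across and 28 mm high, white with a blue lid; the lid's rim (56 mm) spans the heights 17 to 28 mm, the body below is 54 mm across. Stands upright on the mat. Origin: centre of the underside; z up.
- tin_tall: The tallest round tin (inlet liners), loose, 50 mm across and 32 mm high, all white; the lid's rim (50 mm) spans the heights 20 to 32 mm, the body below is 48 mm across. Stands upright on the mat. Origin: centre of the underside; z up.
- tin_small: The smallest round tin (ferrules), loose, 42 mm across and 22 mm high, white with a yellow lid; the lid's rim (42 mm) spans the heights 14 to 22 mm, the body below is 40 mm across. Stands upright on the mat. Origin: centre of the underside; z up.
- timer: Bystander, loose: white bench timer 60 x 66 x 21 mm lying among the stock. Origin: centre of the underside.
- tape_roll: Bystander, loose: white roll of tape 69 mm across, 19 mm high, lying flat among the stock. Origin: centre of the underside.
- tube: Bystander, loose: centrifuge tube with screw cap, 32 mm across, 114 mm tall, standing upright on the bench behind the mat. Origin: centre of the underside.

How it is judged:
By the outcome, as a careful person would: the job done as asked, in the order asked, and still so for the second after the job is handed in, with the robot touching nothing.
It also fails if it takes over 112 s, if anything falls off the work surface, if the arm or the gripper's body presses on something with over 40 N, if the wrist force passes 120 N, or if a joint passes its speed limit or range.

## Working session

There is one attempt and no reset: what is moved stays moved. The work goes in short steps, Python scripts to look and compute and a tool call to move; the robot and the scene stay as the last step left them, time stands still between calls to the robot, and variables do not carry over. Pictures are saved under pics/ and viewed, at most 14 in all, crops included, and the job is handed in when it is done.

Besides the shell and the picture viewer there is one more tool, called after "Emit:" by a JSON object that holds its "fn" and its "kwargs". drive_tool: Moves the arm, as the interface text tells. Its arguments: {"type":"object","properties":{"targets":{"type":"array","items":{"type":"number"}}},"required":["targets"]}

```bash
mkdir -p pics
cat > h.py <<'E'
import numpy as np, cv2
from rig import observe, camera, job_done
from scipy.spatial.transform import Rotation as R
def ray(c,u,v):
    x=(u-c["cx"])/c["fx"]; y=(v-c["cy"])/c["fy"]; rd=np.hypot(x,y); r=rd
    for _ in range(20): r=rd/(1+c["k1"]*r*r)
    s=np.where(rd>0,r/np.maximum(rd,1e-9),1); return x*s,y*s
def atz(c,u,v,z):
    x,y=ray(c,np.float64(u),np.float64(v)); T=np.linalg.inv(c["world_to_cam"])
    d=T[:3,:3]@np.array([x,-y,-1]); o=T[:3,3]; return o+d*(z-o[2])/d[2]
def cloud(c):
    v,u=np.mgrid[:420,:560]; x,y=ray(c,u.astype(float),v.astype(float)); z=c["range_z"]
    T=np.linalg.inv(c["world_to_cam"]); P=np.stack([x*z,-y*z,-z],-1)
    return P@T[:3,:3].T+T[:3,3]
def snap(n,f):
    c=camera(n); cv2.imwrite(f"pics/{f}.png",c["image"][:,:,::-1]); return c
E
python3 - <<'E'
from h import *
import pickle
for n in("top","scene"):
    c=snap(n,n+"0"); pickle.dump(c,open(n+"0.pkl","wb")); T=np.linalg.inv(c["world_to_cam"]); print(n,c["fx"],c["k1"],T.round(3).tolist())
s=observe(); print(s)
c=pickle.load(open("top0.pkl","rb")); cv2.imwrite("pics/top0b.png",cv2.resize(c["image"][:,:,::-1],(800,600),interpolation=cv2.INTER_CUBIC))
P=cloud(c); z=P[...,2]; print(np.percentile(z[c["range_z"]>0],[1,10,50,90,99]))
E
```

```text
top 489.8536738943329 -0.1649067070288592 [[0.012, 0.997, -0.075, 0.528], [-1.0, 0.011, -0.018, -0.021], [-0.017, 0.075, 0.997, 1.197], [0.0, 0.0, 0.0, 1.0]]
scene 498.0930663184782 0.007331161398948665 [[-0.875, 0.368, -0.315, 0.26], [-0.484, -0.662, 0.572, 0.613], [0.002, 0.653, 0.757, 0.854], [0.0, 0.0, 0.0, 1.0]]
{'time': 0.1, 'q': array([-1.32961685e+00,  2.59117342e-01,  2.07977170e-02,  1.33371901e+00,
       -2.15559567e-05,  1.41818825e+00]), 'joint_velocities': array([-0.00171745, -0.00102906,  0.0033335 ,  0.00067046,  0.00075108,
        0.00055735]), 'joint_torque': array([ 5.43348186e-03, -5.56697023e+01,  3.45067871e+01,  1.17013848e-02,
       -1.41032151e-04, -1.04304098e-05]), 'ee_pos': array([ 0.21094684, -0.50763528,  0.230721  ]), 'tool_rot': array([-3.07967763e+00, -6.14328577e-01,  1.20171112e-04]), 'contact_force': array([ 0.54971676, -0.13236082, -0.28010349]), 'moment': array([ 0.02068579, -0.01268887,  0.01680778]), 'grip_force': 0.0, 'grip_width': 1.0023292060651128}
[-7.29123668e-01 -7.21446592e-01 -1.87168786e-04  3.37693186e-01
  4.61546701e-01]
```

View pics/top0b.png

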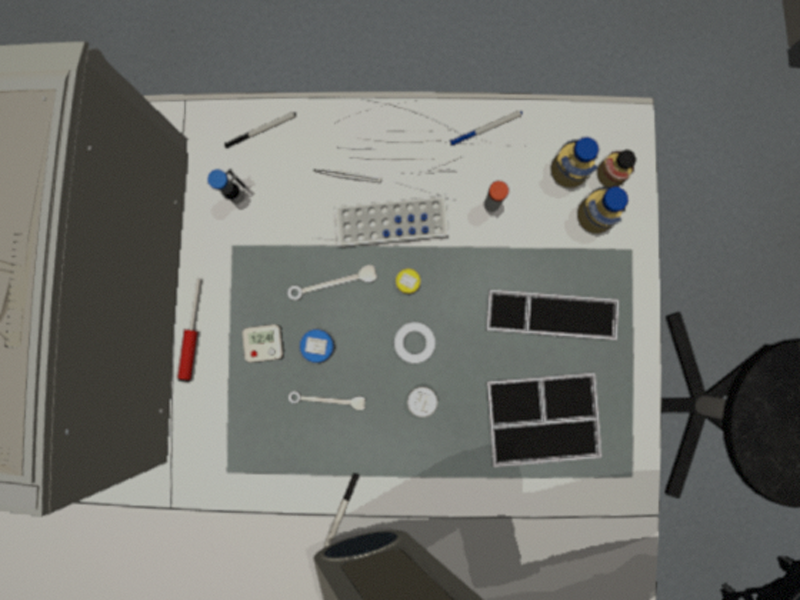

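View pics/scene0.png

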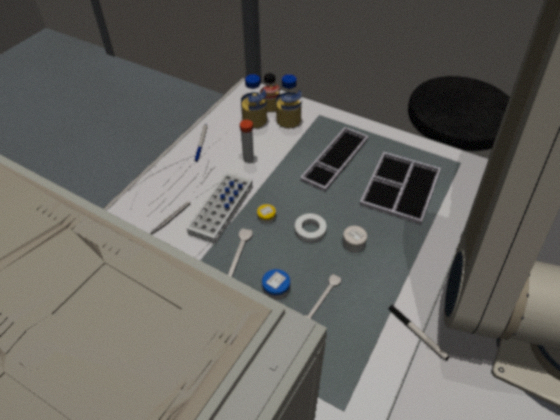

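The top view shows the spanners (800x600 px) at (335,283) and (328,400), with the tins blue at (317,346), white at (422,402) and yellow at (408,281). The narrow tray is at (553,315) and the wide tray at (544,420). The scene view agrees. I'll enlarge and measure.

Run:
```python
from h import *
import pickle
c=pickle.load(open("top0.pkl","rb")); im=c["image"]
cv2.imwrite("pics/c1.png",cv2.resize(im[175:300,160:325,::-1],None,fx=4.8,fy=4.8,interpolation=cv2.INTER_CUBIC))
cv2.imwrite("pics/c2.png",cv2.resize(im[190:335,330:450,::-1],None,fx=4,fy=4,interpolation=cv2.INTER_CUBIC))
P=cloud(c)
def comp(mask,zs,off=(160,175)):
    n,l,st,ce=cv2.connectedComponentsWithStats(mask.astype(np.uint8))
    for i in range(1,n):
        if st[i,4]<25: continue
        v,u=np.where(l==i); u=u+off[0]; v=v+off[1]
        pts=np.array([u,v],np.float32).T
        (cu,cv_),(w,h),a=cv2.minAreaRect(pts)
        p=atz(c,cu,cv_,zs); zz=np.median(P[v,u,2])
        q=np.array([atz(c,a_,b_,zs)[:2] for a_,b_ in pts])
        m=q.mean(0); e,V=np.linalg.eigh(np.cov((q-m).T)); d=V[:,1]; t=(q-m)@d; s=(q-m)@V[:,0]
        print(st[i,4],"px",round(cu,1),round(cv_,1),"rectc",p[:2].round(4),"mean",m.round(4),"zmed",zz.round(3),"len",(np.ptp(t)).round(4),np.ptp(s).round(4),"mid",(m+d*(t.max()+t.min())/2).round(4),"dir",d.round(3))
hsv=cv2.cvtColor(im,cv2.COLOR_RGB2HSV)[175:300,160:325]
sub=im[175:300,160:325].astype(int)
reg=np.zeros(sub.shape[:2],bool)
m=(hsv[...,2]>125)|((hsv[...,1]>110)&(hsv[...,2]>80))
m[:, :8]=0
comp(m,0.012)
mp=im[310:325,400:420].reshape(-1,3).mean(0); print("mat",mp, P[310:325,420:430,2].mean())
s2=im[190:335,330:450]; g=cv2.cvtColor(s2,cv2.COLOR_RGB2GRAY); print("trays (dark)")
comp(g<45,0.006,(330,190))
```

```text
394 px 231.8 198.1 rectc [0.6421 0.1202] mean [0.6453 0.1121] zmed 0.008 len 0.1567 0.0297 mid [0.643  0.1207] dir [-0.263  0.965]
254 px 285.5 196.5 rectc [ 0.6474 -0.0107] mean [ 0.6482 -0.0102] zmed 0.024 len 0.0432 0.0416 mid [ 0.6482 -0.0102] dir [0.68  0.733]
512 px 290.0 239.5 rectc [ 0.5432 -0.0228] mean [ 0.5432 -0.0224] zmed 0.02 len 0.0707 0.071 mid [ 0.5431 -0.0224] dir [-0.998  0.065]
622 px 182.8 239.9 rectc [0.5386 0.2387] mean [0.5384 0.239 ] zmed 0.02 len 0.067 0.0603 mid [0.5384 0.2386] dir [-0.107  0.994]
429 px 221.5 242.0 rectc [0.5349 0.1433] mean [0.5353 0.1443] zmed 0.03 len 0.0571 0.0553 mid [0.5354 0.1445] dir [0.269 0.963]
360 px 295.5 281.0 rectc [ 0.4434 -0.0371] mean [ 0.4432 -0.0367] zmed 0.034 len 0.051 0.0502 mid [ 0.4431 -0.0369] dir [0.321 0.947]
282 px 228.1 279.6 rectc [0.4443 0.1257] mean [0.4437 0.1196] zmed 0.008 len 0.1325 0.0225 mid [0.4441 0.1259] dir [0.071 0.997]
mat [78.41333333 78.51333333 76.24333333] 0.010814923671857707
trays (dark)
483 px 355.4 217.9 rectc [ 0.5975 -0.1817] mean [ 0.5976 -0.1816] zmed 0.006 len 0.0612 0.0592 mid [ 0.5977 -0.1812] dir [0.245 0.969]
1237 px 399.7 221.2 rectc [ 0.5904 -0.2909] mean [ 0.5905 -0.2907] zmed 0.006 len 0.1414 0.0537 mid [ 0.5905 -0.2913] dir [0.059 0.998]
808 px 397.8 278.2 rectc [ 0.4514 -0.2864] mean [ 0.4512 -0.286 ] zmed 0.007 len 0.079 0.0642 mid [ 0.4513 -0.2862] dir [-0.108  0.994]
822 px 360.5 281.0 rectc [ 0.4443 -0.195 ] mean [ 0.444 -0.195] zmed 0.006 len 0.0795 0.0639 mid [ 0.444 -0.195] dir [-0.044  0.999]
1472 px 381.2 308.5 rectc [ 0.3776 -0.2462] mean [ 0.3778 -0.2461] zmed 0.007 len 0.1695 0.0531 mid [ 0.3778 -0.2469] dir [-0.088  0.996]
```

View pics/c1.png

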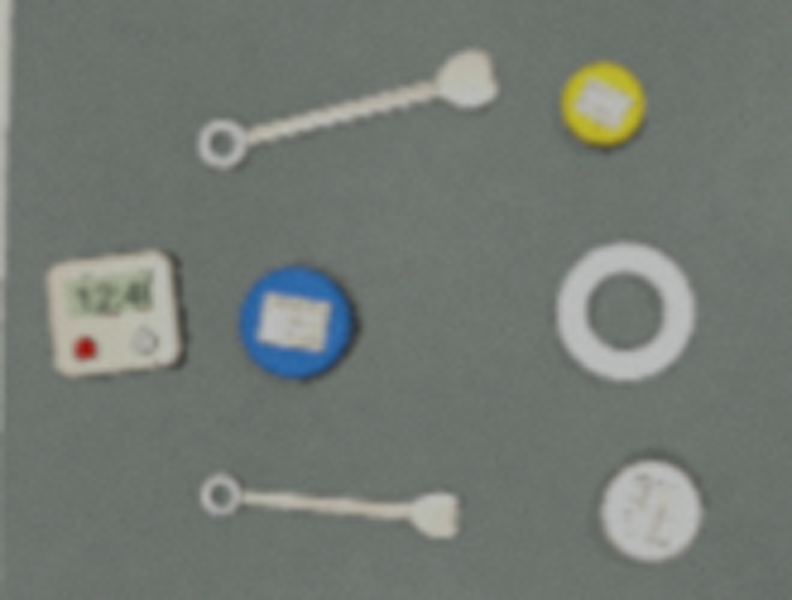

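View pics/c2.png

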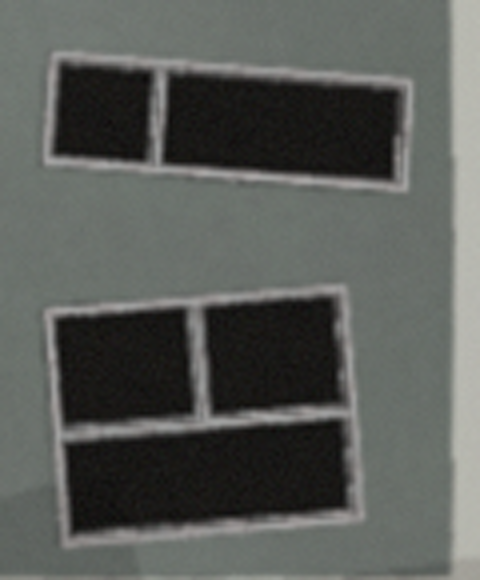

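The crops confirm the sizes: lids are 56, 50 and 42 mm, spanners 157 and 132 mm, and the compartment spacing is 110 and 70/90 mm. In c1 the large spanner's shank runs from (250,136) to (437,90), and the small one's from (243,497) to (412,511). In c2 the trays are yawed about +0.08 (wide) and -0.066 (narrow). I'll head for the large spanner first.

```bash
cat > go.py <<'E'
import sys
from h import *
s=observe(); p=s["ee_pos"]; Rm=R.from_rotvec(s["tool_rot"]).as_matrix()
psi=np.degrees(np.arctan2(Rm[1,0],Rm[0,0]))
print("t",s["time"],"p",p.round(4),"psi",psi.round(2),"tilt",Rm[:,2].round(4),"q",s["q"].round(2),"w",s["grip_width"],s["contact_force"].round(1))
Rp=None
for a in sys.argv[1:]:
    x,y,z,f=map(float,a.split(","))
    print(a,"shift",(Rm.T@(np.array([x,y,z])-p)).round(4),"turn",round(np.radians(psi-f),4))
E
python3 go.py .6425,.1206,.06,105.1
```

```text
t 0.1 p [ 0.2109 -0.5076  0.2307] psi 22.56 tilt [-3.0e-04  1.2e-03 -1.0e+00] q [-1.33  0.26  0.02  1.33 -0.    1.42] w 1.0023292060651128 [ 0.5 -0.1 -0.3]
.6425,.1206,.06,105.1 shift [ 0.6395 -0.4144  0.1713] turn -1.4406
```

Emit:
{"fn": "drive_tool", "kwargs": {"targets": [0.4, 0.64, -0.4145, 0.06, -1.44, 0.4, 0.64, -0.4145, 0.06, -1.44, 0.4, 0.64, -0.4145, 0.06, -1.44, 0.4, 0.64, -0.4145, 0.06, -1.44, 0.4, 0.64, -0.4145, 0.06, -1.44, 0.4, 0.64, -0.4145, 0.06, -1.44, 0.4, 0.64, -0.4145, 0.06, -1.44, 0.4, 0.64, -0.4145, 0.06, -1.44, 0.4, 0.64, -0.4145, 0.06, -1.44, 0.4, 0.64, -0.4145, 0.06, -1.44, 0.4, 0.64, -0.4145, 0.06, -1.44, 0.4, 0.64, -0.4145, 0.06, -1.44]}}

```text
time: 1.1
ee_pos: [0.494, -0.0951, 0.1918]
tool_rot: [-1.902, -2.5, 0.0]
contact_force: [1.0, -1.0, 0.1]
grip_width: 0.403
grip_force: 0.0
```

```bash
python3 go.py .6425,.1206,.09,105.1
```

```text
t 1.1 p [ 0.494  -0.0951  0.1918] psi 105.47 tilt [-1.e-04 -0.e+00 -1.e+00] q [-0.36  0.19 -0.17  1.21 -0.    0.94] w 0.4033231306644189 [ 1.  -1.   0.1]
.6425,.1206,.09,105.1 shift [0.1683 0.2006 0.1018] turn 0.0065
```

Emit:
{"fn": "drive_tool", "kwargs": {"targets": [0.4, 0.168, 0.2, 0.1, 0, 0.4, 0.168, 0.2, 0.1, 0, 0.4, 0.168, 0.2, 0.1, 0, 0.4, 0.168, 0.2, 0.1, 0, 0.4, 0.168, 0.2, 0.1, 0, 0.4, 0.168, 0.2, 0.1, 0, 0.4, 0.168, 0.2, 0.1, 0, 0.4, 0.168, 0.2, 0.1, 0, 0.4, 0.168, 0.2, 0.1, 0, 0.4, 0.168, 0.2, 0.1, 0]}}

```text
time: 1.93
ee_pos: [0.6424, 0.1169, 0.0917]
tool_rot: [-1.91, -2.493, 0.001]
contact_force: [0.3, -0.3, 0.3]
grip_width: 0.397
grip_force: 0.0
```

```bash
python3 - <<'E'
from h import *
c=snap("wrist","w1"); T=np.linalg.inv(c["world_to_cam"]); print(T.round(3).tolist())
import pickle; pickle.dump(c,open("w1.pkl","wb"))
E
python3 go.py .6425,.1206,.005,105.1
```

```text
[[0.966, -0.251, -0.07, 0.625], [0.26, 0.928, 0.265, 0.184], [-0.001, -0.274, 0.962, 0.234], [0.0, 0.0, 0.0, 1.0]]
t 1.9833 p [0.6425 0.1164 0.0923] psi 105.04 tilt [-2.e-04 -2.e-04 -1.e+00] q [ 0.05  0.5   0.03  1.1  -0.    1.36] w 0.40091473757791396 [-0.9 -0.4 -0.8]
.6425,.1206,.005,105.1 shift [0.0041 0.0011 0.0873] turn -0.0011
```

View pics/w1.png

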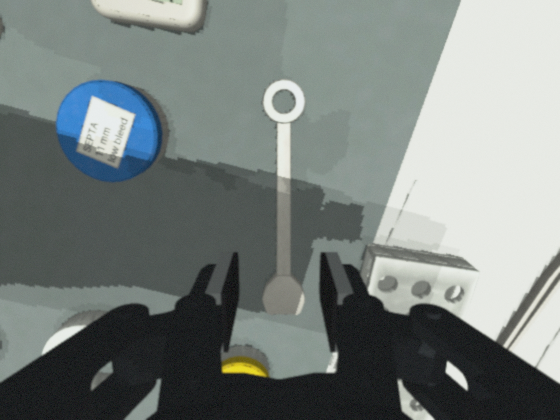

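The wrist view shows the shank at column 283, midway between the fingers (240 and 322) and aligned with them. I'll descend and grip.

Emit:
{"fn": "drive_tool", "kwargs": {"targets": [0.4, 0.004, 0.001, 0.04, 0, 0.4, 0.004, 0.001, 0.07, 0, 0.4, 0.004, 0.001, 0.08, 0, 0.4, 0.004, 0.001, 0.087, 0, 0.4, 0.004, 0.001, 0.087, 0, 0.4, 0.004, 0.001, 0.087, 0, 0, 0.004, 0.001, 0.087, 0, 0, 0.004, 0.001, 0.087, 0, 0, 0.004, 0.001, 0.087, 0, 0, 0.004, 0.001, 0.087, 0, 0, 0.004, 0.001, 0.087, 0, 0, 0.004, 0.001, 0.087, 0]}}

```text
time: 2.98
ee_pos: [0.6437, 0.1211, 0.0068]
tool_rot: [1.91, 2.492, 0.002]
contact_force: [-0.4, -0.3, 6.0]
grip_width: 0.064
grip_force: 58.9
```

Emit:
{"fn": "drive_tool", "kwargs": {"targets": [0, 0, 0, 0, 0, 0, 0, 0, -0.02, 0, 0, 0, 0, -0.05, 0, 0, 0, 0, -0.08, 0, 0, 0, 0, -0.08, 0]}}

```text
time: 3.4
ee_pos: [0.6456, 0.1215, 0.092]
tool_rot: [1.906, 2.488, 0.01]
contact_force: [1.1, -0.4, -0.4]
grip_width: 0.062
grip_force: 58.8
```

```bash
python3 - <<'E'
from h import *
snap("wrist","w2")
E
python3 go.py .378,-.2458,.09,94.7
```

```text
t 3.45 p [0.6448 0.1214 0.0892] psi 105.08 tilt [ 7.e-03  4.e-04 -1.e+00] q [0.06 0.5  0.03 1.09 0.   1.37] w 0.06450191366965533 [-0.6 -0.5 -0.8]
.378,-.2458,.09,94.7 shift [-0.2852 -0.3531 -0.0028] turn 0.1812
```

View pics/w2.png

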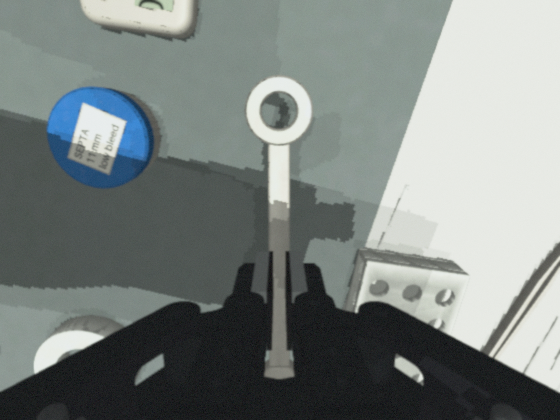

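The spanner is held level in the fingers, with the ring at (279,110) and the shank straight. Next is the wide tray's long compartment.

Emit:
{"fn": "drive_tool", "kwargs": {"targets": [0, -0.285, -0.353, -0.003, 0.18, 0, -0.285, -0.353, -0.003, 0.18, 0, -0.285, -0.353, -0.003, 0.18, 0, -0.285, -0.353, -0.003, 0.18, 0, -0.285, -0.353, -0.003, 0.18, 0, -0.285, -0.353, -0.003, 0.18, 0, -0.285, -0.353, -0.003, 0.18, 0, -0.285, -0.353, -0.003, 0.18, 0, -0.285, -0.353, -0.003, 0.18, 0, -0.285, -0.353, -0.003, 0.18, 0, -0.285, -0.353, -0.003, 0.18, 0, -0.285, -0.353, -0.003, 0.18]}}

```text
time: 4.45
ee_pos: [0.3728, -0.2501, 0.0878]
tool_rot: [2.134, 2.305, -0.003]
contact_force: [0.6, -0.3, -0.4]
grip_width: 0.058
grip_force: 58.7
```

Emit:
{"fn": "drive_tool", "kwargs": {"targets": [0, 0, 0, 0, 0, 0, 0, 0, 0, 0, 0, 0, 0, 0, 0]}}

```text
time: 4.7
ee_pos: [0.3764, -0.2449, 0.0878]
tool_rot: [-2.126, -2.313, -0.0]
contact_force: [0.0, -0.1, -1.3]
grip_width: 0.058
grip_force: 58.7
```

```bash
python3 - <<'E'
from h import *
snap("wrist","w3")
E
python3 go.py .378,-.2458,.012,94.7
```

```text
t 4.75 p [ 0.3766 -0.2447  0.0879] psi 94.86 tilt [-1.e-04  4.e-04 -1.e+00] q [-0.76  0.18 -0.47  0.92  0.    0.72] w 0.0572733586714418 [ 0.2  0.2 -1.6]
.378,-.2458,.012,94.7 shift [-0.0012  0.0013  0.0759] turn 0.0029
```

View pics/w3.png

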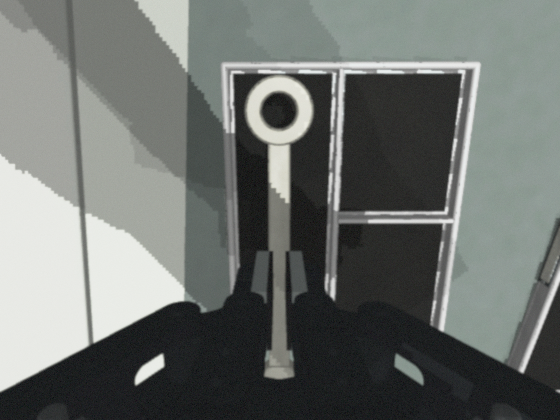

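The spanner is aligned with the long compartment, with the ring centred at column 279 between the walls at 232 and 335. I'll lower it and release.

Emit:
{"fn": "drive_tool", "kwargs": {"targets": [0, -0.001, 0.001, 0.04, 0, 0, -0.001, 0.001, 0.06, 0, 0, -0.001, 0.001, 0.07, 0, 0, -0.001, 0.001, 0.076, 0, 0, -0.001, 0.001, 0.076, 0, 0, -0.001, 0.001, 0.076, 0, 0.25, -0.001, 0.001, 0.076, 0, 0.25, -0.001, 0.001, 0.076, 0, 0.25, -0.001, 0.001, 0.076, 0, 0.25, -0.001, 0.001, 0.06, 0, 0.25, -0.001, 0.001, 0.03, 0, 0.25, -0.001, 0.001, 0, 0]}}

```text
time: 5.75
ee_pos: [0.3766, -0.2461, 0.0886]
tool_rot: [-2.126, -2.31, -0.0]
contact_force: [0.6, -0.8, -0.6]
grip_width: 0.249
grip_force: 0.0
```

```bash
python3 go.py .535,.1415,.1,90
```

```text
t 5.75 p [ 0.3766 -0.2461  0.0886] psi 94.75 tilt [-0.0015  0.0014 -1.    ] q [-0.77  0.18 -0.46  0.92  0.    0.72] w 0.24886537156165614 [ 0.6 -0.8 -0.6]
.535,.1415,.1,90 shift [ 0.3732  0.19   -0.011 ] turn 0.083
```

Emit:
{"fn": "drive_tool", "kwargs": {"targets": [0.8, 0.373, 0.19, -0.01, 0.083, 0.8, 0.373, 0.19, -0.01, 0.083, 0.8, 0.373, 0.19, -0.01, 0.083, 0.8, 0.373, 0.19, -0.01, 0.083, 0.8, 0.373, 0.19, -0.01, 0.083, 0.8, 0.373, 0.19, -0.01, 0.083, 0.8, 0.373, 0.19, -0.01, 0.083, 0.8, 0.373, 0.19, -0.01, 0.083, 0.8, 0.373, 0.19, -0.01, 0.083, 0.8, 0.373, 0.19, -0.01, 0.083, 0.8, 0.373, 0.19, -0.01, 0.083, 0.8, 0.373, 0.19, -0.01, 0.083]}}

```text
time: 6.75
ee_pos: [0.5359, 0.143, 0.0979]
tool_rot: [2.217, 2.226, 0.0]
contact_force: [-0.5, 0.1, 0.0]
grip_width: 0.802
grip_force: 0.0
```

Emit:
{"fn": "drive_tool", "kwargs": {"targets": [0.8, 0, 0, 0, 0, 0.8, 0, 0, 0, 0, 0.8, 0, 0, 0, 0]}}

```text
time: 7.0
ee_pos: [0.5352, 0.1396, 0.0982]
tool_rot: [2.223, 2.22, -0.0]
contact_force: [-0.3, -0.2, 0.0]
grip_width: 0.795
grip_force: 0.0
```

```bash
python3 - <<'E'
from h import *
c=snap("wrist","w4")
im=c["image"]; h=cv2.cvtColor(im,cv2.COLOR_RGB2HSV); m=((h[...,0]>95)&(h[...,0]<125)&(h[...,1]>120)).astype(np.uint8)
n,l,st,ce=cv2.connectedComponentsWithStats(m)
i=1+st[1:,4].argmax(); print(st[i])
v,u=np.where(l==i); hull=cv2.convexHull(np.array([u,v],np.float32).T)[:,0]
q=np.array([atz(c,a,b,.030)[:2] for a,b in hull]).astype(np.float32); print("circle",cv2.minEnclosingCircle(q))
E
python3 go.py .535,.1415,.015,90
```

```text
[ 235  167   91   90 4144]
circle ((0.5365837812423706, 0.1441989243030548), 0.028220709413290024)
t 7.05 p [0.5353 0.1395 0.0983] psi 89.89 tilt [ 1.e-04 -1.e-04 -1.e+00] q [ 0.1   0.34 -0.22  1.02 -0.    1.68] w 0.7992271882631751 [-0.2 -0.2 -0. ]
.535,.1415,.015,90 shift [ 0.002  -0.0003  0.0833] turn -0.0018
```

View pics/w4.png

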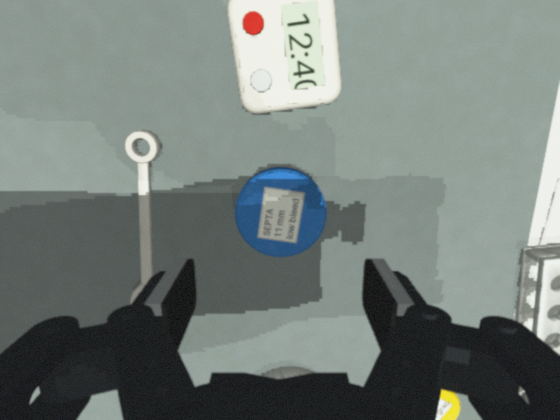

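The wrist view shows the lid at (281,213), centred between the fingers, and the measured radius is 28.2 mm. I'll grip the rim.

Emit:
{"fn": "drive_tool", "kwargs": {"targets": [0.82, 0.0035, 0.001, 0.04, 0, 0.82, 0.0035, 0.001, 0.065, 0, 0.82, 0.0035, 0.001, 0.078, 0, 0.82, 0.0035, 0.001, 0.084, 0, 0.82, 0.0035, 0.001, 0.084, 0, 0.82, 0.0035, 0.001, 0.084, 0, 0, 0.0035, 0.001, 0.084, 0, 0, 0.0035, 0.001, 0.084, 0, 0, 0.0035, 0.001, 0.084, 0, 0, 0.0035, 0.001, 0.084, 0, 0, 0.0035, 0.001, 0.084, 0]}}

```text
time: 7.97
ee_pos: [0.5373, 0.1441, 0.016]
tool_rot: [2.22, 2.22, 0.003]
contact_force: [-2.8, -0.7, 7.9]
grip_width: 0.625
grip_force: 61.7
```

Emit:
{"fn": "drive_tool", "kwargs": {"targets": [0, 0, 0, 0, 0, 0, 0, 0, -0.02, 0, 0, 0, 0, -0.04, 0, 0, 0, 0, -0.06, 0, 0, 0, 0, -0.06, 0, 0, 0, 0, -0.06, 0]}}

```text
time: 8.47
ee_pos: [0.5375, 0.1444, 0.0759]
tool_rot: [2.22, 2.22, 0.005]
contact_force: [0.7, 0.1, -0.4]
grip_width: 0.625
grip_force: 63.2
```

```bash
python3 - <<'E'
from h import *
snap("wrist","w5")
E
python3 go.py .4445,-.1945,.08,94.7
```

```text
t 8.5167 p [0.5368 0.1443 0.0748] psi 90.0 tilt [ 1.8e-03  2.0e-04 -1.0e+00] q [ 0.11  0.36 -0.25  0.96  0.    1.68] w 0.626403672398474 [-0.7  0.3 -0.5]
.4445,-.1945,.08,94.7 shift [-0.3388 -0.0923 -0.0054] turn -0.082
```

View pics/w5.png

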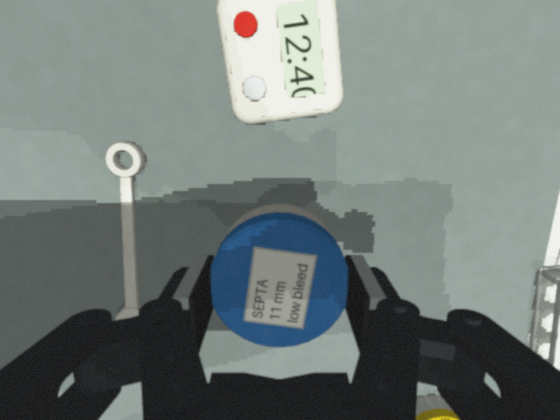

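The tin is held level and centred at (280,278).

Emit:
{"fn": "drive_tool", "kwargs": {"targets": [0, -0.339, -0.092, -0.005, -0.082, 0, -0.339, -0.092, -0.005, -0.082, 0, -0.339, -0.092, -0.005, -0.082, 0, -0.339, -0.092, -0.005, -0.082, 0, -0.339, -0.092, -0.005, -0.082, 0, -0.339, -0.092, -0.005, -0.082, 0, -0.339, -0.092, -0.005, -0.082, 0, -0.339, -0.092, -0.005, -0.082, 0, -0.339, -0.092, -0.005, -0.082, 0, -0.339, -0.092, -0.005, -0.082, 0, -0.339, -0.092, -0.005, -0.082, 0, -0.339, -0.092, -0.005, -0.082]}}

```text
time: 9.52
ee_pos: [0.4442, -0.1941, 0.0785]
tool_rot: [-2.128, -2.309, -0.0]
contact_force: [-0.3, 0.4, -1.4]
grip_width: 0.629
grip_force: 63.3
```

Emit:
{"fn": "drive_tool", "kwargs": {"targets": [0, 0, 0, 0, 0, 0, 0, 0, 0, 0]}}

```text
time: 9.68
ee_pos: [0.4447, -0.1936, 0.0789]
tool_rot: [-2.126, -2.312, -0.0]
contact_force: [0.1, -0.2, -0.2]
grip_width: 0.626
grip_force: 63.3
```

```bash
python3 go.py .4445,-.1945,.021,94.7
```

```text
t 9.6833 p [ 0.4447 -0.1936  0.0789] psi 94.8 tilt [-3.e-04  3.e-04 -1.e+00] q [-0.58  0.25 -0.41  0.92  0.    0.9 ] w 0.6259952132959717 [ 0.1 -0.2 -0.2]
.4445,-.1945,.021,94.7 shift [-0.0009 -0.0002  0.0579] turn 0.0017
```

Emit:
{"fn": "drive_tool", "kwargs": {"targets": [0, 0, 0, 0.03, 0, 0, 0, 0, 0.045, 0, 0, 0, 0, 0.053, 0, 0, 0, 0, 0.058, 0, 0, 0, 0, 0.058, 0, 0, 0, 0, 0.058, 0, 0.8, 0, 0, 0.058, 0, 0.8, 0, 0, 0.058, 0, 0.8, 0, 0, 0.058, 0, 0.8, 0, 0, 0.04, 0, 0.8, 0, 0, 0.01, 0, 0.8, 0, 0, -0.01, 0]}}

```text
time: 10.68
ee_pos: [0.4447, -0.1948, 0.0909]
tool_rot: [2.128, 2.31, 0.0]
contact_force: [0.4, -0.5, -0.6]
grip_width: 0.801
grip_force: 0.0
```

```bash
python3 go.py .4446,-.0360,.09,90
```

```text
t 10.6833 p [ 0.4447 -0.1948  0.0909] psi 94.7 tilt [ 5.e-04 -3.e-04 -1.e+00] q [-0.59  0.24 -0.39  0.95  0.    0.9 ] w 0.8011630947493369 [ 0.4 -0.5 -0.6]
.4446,-.0360,.09,90 shift [0.1583 0.0129 0.0009] turn 0.082
```

Emit:
{"fn": "drive_tool", "kwargs": {"targets": [0.75, 0.158, 0.013, 0, 0.082, 0.75, 0.158, 0.013, 0, 0.082, 0.75, 0.158, 0.013, 0, 0.082, 0.75, 0.158, 0.013, 0, 0.082, 0.75, 0.158, 0.013, 0, 0.082, 0.75, 0.158, 0.013, 0, 0.082, 0.75, 0.158, 0.013, 0, 0.082, 0.75, 0.158, 0.013, 0, 0.082]}}

```text
time: 11.35
ee_pos: [0.4448, -0.037, 0.0892]
tool_rot: [2.222, 2.22, 0.0]
contact_force: [0.4, -0.2, -0.9]
grip_width: 0.755
grip_force: 0.0
```

```bash
python3 - <<'E'
from h import *
c=snap("wrist","w6")
P=cloud(c); m=((P[...,2]>.028)&(P[...,2]<.042)&(np.hypot(P[...,0]-.4446,P[...,1]+.036)<.04)).astype(np.uint8)
n,l,st,ce=cv2.connectedComponentsWithStats(m); i=1+st[1:,4].argmax(); print(st[i],n)
v,u=np.where(l==i); q=np.array([atz(c,a,b,.034)[:2] for a,b in zip(u,v)]).astype(np.float32); print(q.mean(0),"circle",cv2.minEnclosingCircle(q), np.median(P[v,u,2]))
c=snap("top","t2"); cv2.imwrite("pics/t2c.png",cv2.resize(c["image"][190:335,330:450,::-1],None,fx=4,fy=4,interpolation=cv2.INTER_CUBIC))
E
python3 go.py .4446,-.0366,.016,90
```

```text
[ 237  181   87   84 5697] 2
[ 0.44577083 -0.03446987] circle ((0.44580817222595215, -0.034898821264505386), 0.02538689412176609) 0.03428074772431078
t 11.45 p [ 0.4447 -0.0372  0.089 ] psi 89.9 tilt [-0.e+00 -1.e-04 -1.e+00] q [-0.27  0.18 -0.47  0.92 -0.    1.3 ] w 0.7485411496017431 [-0.5 -0.3 -0.3]
.4446,-.0366,.016,90 shift [ 0.0006 -0.0001  0.073 ] turn -0.0017
```

View pics/t2c.png

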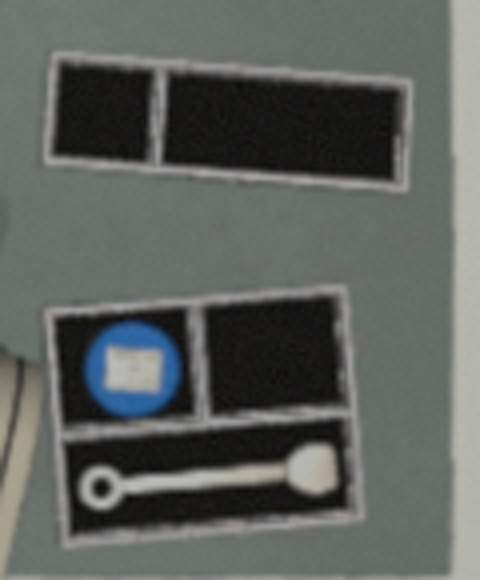

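The placed spanner and blue tin (132,369) sit well inside their compartments. The tall tin is next.

Emit:
{"fn": "drive_tool", "kwargs": {"targets": [0.75, 0.002, 0.001, 0.035, 0, 0.75, 0.002, 0.001, 0.055, 0, 0.75, 0.002, 0.001, 0.067, 0, 0.75, 0.002, 0.001, 0.072, 0, 0.75, 0.002, 0.001, 0.072, 0, 0.75, 0.002, 0.001, 0.072, 0, 0, 0.002, 0.001, 0.072, 0, 0, 0.002, 0.001, 0.072, 0, 0, 0.002, 0.001, 0.072, 0, 0, 0.002, 0.001, 0.072, 0, 0, 0.002, 0.001, 0.072, 0]}}

```text
time: 12.37
ee_pos: [0.4462, -0.0346, 0.0184]
tool_rot: [2.22, 2.22, 0.001]
contact_force: [-1.7, -0.6, 7.5]
grip_width: 0.559
grip_force: 60.5
```

Emit:
{"fn": "drive_tool", "kwargs": {"targets": [0, 0, 0, 0, 0, 0, 0, 0, -0.025, 0, 0, 0, 0, -0.05, 0, 0, 0, 0, -0.075, 0, 0, 0, 0, -0.075, 0, 0, 0, 0, -0.075, 0]}}

```text
time: 12.87
ee_pos: [0.4466, -0.0345, 0.0938]
tool_rot: [2.219, 2.219, 0.003]
contact_force: [0.4, 0.7, -1.0]
grip_width: 0.557
grip_force: 62.1
```

```bash
python3 go.py .4515,-.2855,.092,94.7
```

```text
t 12.8667 p [ 0.4466 -0.0345  0.0938] psi 90.0 tilt [ 0.0041 -0.0012 -1.    ] q [-0.26  0.17 -0.46  0.93 -0.    1.31] w 0.5574026646852914 [ 0.4  0.7 -1. ]
.4515,-.2855,.092,94.7 shift [-0.251   0.0048  0.0021] turn -0.082
```

Emit:
{"fn": "drive_tool", "kwargs": {"targets": [0, -0.251, 0.005, 0, -0.082, 0, -0.251, 0.005, 0, -0.082, 0, -0.251, 0.005, 0, -0.082, 0, -0.251, 0.005, 0, -0.082, 0, -0.251, 0.005, 0, -0.082, 0, -0.251, 0.005, 0, -0.082, 0, -0.251, 0.005, 0, -0.082, 0, -0.251, 0.005, 0, -0.082, 0, -0.251, 0.005, 0, -0.082, 0, -0.251, 0.005, 0, -0.082, 0, -0.251, 0.005, 0, -0.082]}}

```text
time: 13.78
ee_pos: [0.4505, -0.2838, 0.092]
tool_rot: [-2.126, -2.312, -0.0]
contact_force: [-0.2, -0.7, -1.1]
grip_width: 0.557
grip_force: 62.1
```

```bash
python3 go.py .4515,-.2855,.0235,94.7
```

```text
t 13.7833 p [ 0.4505 -0.2838  0.092 ] psi 94.79 tilt [-3.e-04  4.e-04 -1.e+00] q [-0.72  0.31 -0.28  0.98  0.    0.77] w 0.5565919183029698 [-0.2 -0.7 -1.1]
.4515,-.2855,.0235,94.7 shift [-0.0018  0.0008  0.0685] turn 0.0016
```

Emit:
{"fn": "drive_tool", "kwargs": {"targets": [0, -0.002, 0.001, 0.035, 0, 0, -0.002, 0.001, 0.055, 0, 0, -0.002, 0.001, 0.064, 0, 0, -0.002, 0.001, 0.069, 0, 0, -0.002, 0.001, 0.069, 0, 0, -0.002, 0.001, 0.069, 0, 0.75, -0.002, 0.001, 0.069, 0, 0.75, -0.002, 0.001, 0.069, 0, 0.75, -0.002, 0.001, 0.069, 0, 0.75, -0.002, 0.001, 0.05, 0, 0.75, -0.002, 0.001, 0.02, 0, 0.75, -0.002, 0.001, 0, 0]}}

```text
time: 14.78
ee_pos: [0.4519, -0.2873, 0.094]
tool_rot: [2.128, 2.31, 0.0]
contact_force: [0.5, -1.2, 0.1]
grip_width: 0.75
grip_force: 0.0
```

```bash
python3 go.py .4443,.1257,.092,85.4
```

```text
t 14.7833 p [ 0.4519 -0.2873  0.094 ] psi 94.7 tilt [ 6.e-04 -5.e-04 -1.e+00] q [-0.72  0.31 -0.27  0.99  0.    0.77] w 0.749679764355517 [ 0.5 -1.2  0.1]
.4443,.1257,.092,85.4 shift [0.4122 0.0262 0.0018] turn 0.1622
```

Emit:
{"fn": "drive_tool", "kwargs": {"targets": [0.4, 0.412, 0.026, 0, 0.162, 0.4, 0.412, 0.026, 0, 0.162, 0.4, 0.412, 0.026, 0, 0.162, 0.4, 0.412, 0.026, 0, 0.162, 0.4, 0.412, 0.026, 0, 0.162, 0.4, 0.412, 0.026, 0, 0.162, 0.4, 0.412, 0.026, 0, 0.162, 0.4, 0.412, 0.026, 0, 0.162, 0.4, 0.412, 0.026, 0, 0.162, 0.4, 0.412, 0.026, 0, 0.162, 0.4, 0.412, 0.026, 0, 0.162, 0.4, 0.412, 0.026, 0, 0.162]}}

```text
time: 15.78
ee_pos: [0.4436, 0.1276, 0.0923]
tool_rot: [2.303, 2.136, 0.0]
contact_force: [0.0, -0.6, 0.8]
grip_width: 0.402
grip_force: 0.0
```

Emit:
{"fn": "drive_tool", "kwargs": {"targets": [0.4, 0, 0, 0, 0, 0.4, 0, 0, 0, 0, 0.4, 0, 0, 0, 0]}}

```text
time: 16.03
ee_pos: [0.4441, 0.1244, 0.0921]
tool_rot: [2.311, 2.128, -0.0]
contact_force: [0.4, -0.2, 0.2]
grip_width: 0.401
grip_force: 0.0
```

```bash
python3 - <<'E'
from h import *
c=snap("wrist","w7"); 
for u,v in((283,110),(282,200),(282,270)): print(atz(c,u,v,.008).round(4))
E
python3 go.py .4448,.1257,.005,85.4
```

```text
[0.4522 0.1885 0.008 ]
[0.4471 0.1328 0.008 ]
[0.4432 0.0837 0.008 ]
t 16.0833 p [0.4441 0.1244 0.0921] psi 85.28 tilt [ 0.e+00 -1.e-04 -1.e+00] q [ 0.09  0.2  -0.44  0.94 -0.    1.74] w 0.39883306256574685 [ 0.7 -0.3 -0.4]
.4448,.1257,.005,85.4 shift [0.0014 0.0006 0.0871] turn -0.002
```

View pics/w7.png

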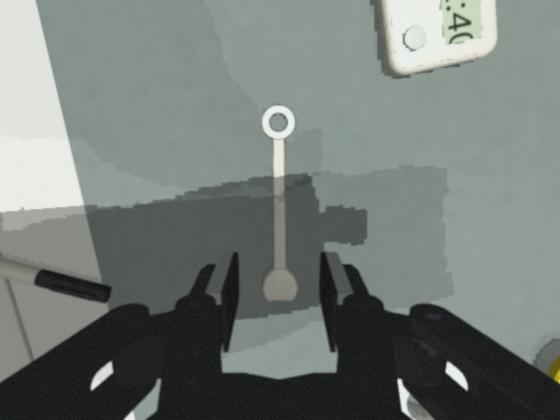

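The shank at column 280 is centred between the fingers. I'll descend and grip.

Emit:
{"fn": "drive_tool", "kwargs": {"targets": [0.4, 0.002, 0, 0.04, 0, 0.4, 0.002, 0, 0.07, 0, 0.4, 0.002, 0, 0.08, 0, 0.4, 0.002, 0, 0.086, 0, 0.4, 0.002, 0, 0.086, 0, 0.4, 0.002, 0, 0.086, 0, 0, 0.002, 0, 0.086, 0, 0, 0.002, 0, 0.086, 0, 0, 0.002, 0, 0.086, 0, 0, 0.002, 0, 0.086, 0, 0, 0.002, 0, 0.086, 0, 0, 0.002, 0, 0.086, 0]}}

```text
time: 17.08
ee_pos: [0.4448, 0.1276, 0.007]
tool_rot: [2.307, 2.13, 0.002]
contact_force: [-0.3, -0.5, 7.4]
grip_width: 0.033
grip_force: 59.1
```

Emit:
{"fn": "drive_tool", "kwargs": {"targets": [0, 0, 0, 0, 0, 0, 0, 0, -0.02, 0, 0, 0, 0, -0.05, 0, 0, 0, 0, -0.085, 0, 0, 0, 0, -0.085, 0, 0, 0, 0, -0.085, 0]}}

```text
time: 17.58
ee_pos: [0.4453, 0.1279, 0.0931]
tool_rot: [2.306, 2.129, 0.006]
contact_force: [-0.1, -0.2, -0.9]
grip_width: 0.029
grip_force: 59.2
```

```bash
python3 go.py .591,-.290,.092,86.2
```

```text
t 17.5833 p [0.4453 0.1279 0.0931] psi 85.43 tilt [ 4.7e-03  5.0e-04 -1.0e+00] q [ 0.1   0.2  -0.43  0.94  0.    1.75] w 0.029198346425156795 [-0.1 -0.2 -0.9]
.591,-.290,.092,86.2 shift [-0.4049  0.1786  0.0015] turn -0.0135
```

Emit:
{"fn": "drive_tool", "kwargs": {"targets": [0, -0.405, 0.179, 0, -0.0135, 0, -0.405, 0.179, 0, -0.0135, 0, -0.405, 0.179, 0, -0.0135, 0, -0.405, 0.179, 0, -0.0135, 0, -0.405, 0.179, 0, -0.0135, 0, -0.405, 0.179, 0, -0.0135, 0, -0.405, 0.179, 0, -0.0135, 0, -0.405, 0.179, 0, -0.0135, 0, -0.405, 0.179, 0, -0.0135, 0, -0.405, 0.179, 0, -0.0135, 0, -0.405, 0.179, 0, -0.0135, 0, -0.405, 0.179, 0, -0.0135]}}

```text
time: 18.58
ee_pos: [0.5907, -0.2954, 0.0887]
tool_rot: [-2.298, -2.142, 0.001]
contact_force: [-1.4, 0.0, -0.9]
grip_width: 0.03
grip_force: 58.8
```

Emit:
{"fn": "drive_tool", "kwargs": {"targets": [0, 0, 0, 0, 0, 0, 0, 0, 0, 0, 0, 0, 0, 0, 0]}}

```text
time: 18.83
ee_pos: [0.5896, -0.289, 0.0906]
tool_rot: [-2.292, -2.147, 0.0]
contact_force: [-0.2, 0.1, -0.3]
grip_width: 0.027
grip_force: 58.9
```

```bash
python3 - <<'E'
from h import *
snap("wrist","w8")
E
python3 go.py .591,-.290,.012,86.2
```

```text
t 18.8833 p [ 0.5898 -0.289   0.091 ] psi 86.26 tilt [-5.e-04  5.e-04 -1.e+00] q [-0.58  0.5   0.04  1.11  0.    1.05] w 0.029388486946675958 [ 0.5  0.3 -0.7]
.591,-.290,.012,86.2 shift [-0.001   0.0013  0.079 ] turn 0.0011
```

View pics/w8.png

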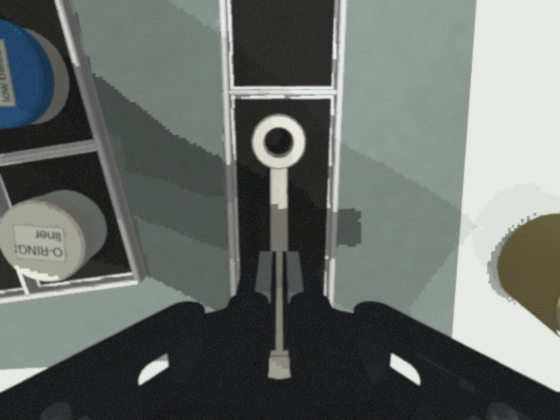

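The ring (279,142) is centred between the narrow tray's walls (235 and 332), and both larger tins stand upright in the other tray. I'll lower and release.

Emit:
{"fn": "drive_tool", "kwargs": {"targets": [0, -0.001, 0.001, 0.04, 0, 0, -0.001, 0.001, 0.06, 0, 0, -0.001, 0.001, 0.072, 0, 0, -0.001, 0.001, 0.079, 0, 0, -0.001, 0.001, 0.079, 0, 0, -0.001, 0.001, 0.079, 0, 0.25, -0.001, 0.001, 0.079, 0, 0.25, -0.001, 0.001, 0.079, 0, 0.25, -0.001, 0.001, 0.079, 0, 0.25, -0.001, 0.001, 0.06, 0, 0.25, -0.001, 0.001, 0.03, 0, 0.25, -0.001, 0.001, 0, 0]}}

```text
time: 19.88
ee_pos: [0.5905, -0.2911, 0.0914]
tool_rot: [-2.293, -2.145, 0.001]
contact_force: [0.2, 0.1, 0.4]
grip_width: 0.256
grip_force: 0.0
```

```bash
python3 go.py .6475,-.0095,.085,88
```

```text
t 19.8833 p [ 0.5905 -0.2911  0.0914] psi 86.19 tilt [-0.0016  0.0011 -1.    ] q [-0.59  0.51  0.05  1.11  0.    1.05] w 0.25564097745083236 [0.2 0.1 0.4]
.6475,-.0095,.085,88 shift [0.2847 0.0382 0.0066] turn -0.0316
```

Emit:
{"fn": "drive_tool", "kwargs": {"targets": [0.65, 0.285, 0.038, 0.006, 0, 0.65, 0.285, 0.038, 0.006, 0, 0.65, 0.285, 0.038, 0.006, 0, 0.65, 0.285, 0.038, 0.006, 0, 0.65, 0.285, 0.038, 0.006, 0, 0.65, 0.285, 0.038, 0.006, 0, 0.65, 0.285, 0.038, 0.006, 0, 0.65, 0.285, 0.038, 0.006, 0, 0.65, 0.285, 0.038, 0.006, 0, 0.65, 0.285, 0.038, 0.006, 0, 0.65, 0.285, 0.038, 0.006, 0, 0.65, 0.285, 0.038, 0.006, 0]}}

```text
time: 20.88
ee_pos: [0.6478, -0.0109, 0.0851]
tool_rot: [2.296, 2.144, -0.0]
contact_force: [-0.4, 0.2, -0.7]
grip_width: 0.653
grip_force: 0.0
```

```bash
python3 - <<'E'
from h import *
c=snap("wrist","w9")
P=cloud(c); m=((P[...,2]>.018)&(P[...,2]<.032)&(np.hypot(P[...,0]-.6475,P[...,1]+.0095)<.035)).astype(np.uint8)
n,l,st,ce=cv2.connectedComponentsWithStats(m); i=1+st[1:,4].argmax(); print(st[i],n)
v,u=np.where(l==i); q=np.array([atz(c,a,b,.024)[:2] for a,b in zip(u,v)]).astype(np.float32); print(q.mean(0),"circle",cv2.minEnclosingCircle(q), np.median(P[v,u,2]))
E
python3 go.py .6475,-.0095,.012,86.2
```

```text
[ 243  185   71   70 3840] 2
[ 0.6479317  -0.00826424] circle ((0.6479626297950745, -0.008696584030985832), 0.021389273926615715) 0.024236819796484066
t 20.9333 p [ 0.6478 -0.011   0.0851] psi 86.08 tilt [ 1.e-04 -1.e-04 -1.e+00] q [-0.15  0.49  0.01  1.08 -0.    1.49] w 0.6509334243844235 [-0.6  0.1 -0.6]
.6475,-.0095,.012,86.2 shift [ 0.0014 -0.0004  0.0731] turn -0.0021
```

View pics/w9.png

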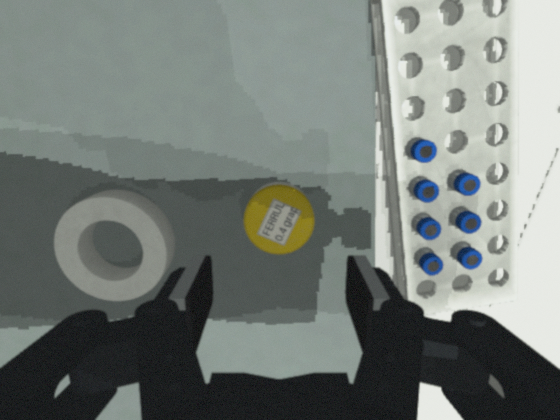

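The yellow lid (279,219) is centred, with a measured radius of 21.4 mm. The rack on the right is close, so I'll check its edge before descending.

Run:
```python
from h import *
c=camera("wrist"); P=cloud(c)[:, 360:]
m=(P[...,2]>.008)&(P[...,2]<.06)&(P[...,0]>.675)&(abs(P[...,1]+.01)<.05)
q=P[m]; print(np.percentile(q,[1,5,50,95,99],axis=0).round(4))
```

```text
[[ 0.716  -0.0585  0.0192]
 [ 0.7202 -0.0517  0.022 ]
 [ 0.7491 -0.0051  0.0244]
 [ 0.7843  0.0358  0.0377]
 [ 0.7887  0.0392  0.0384]]
```

The rack starts at x ≥ 0.716 and the fingers reach 0.69, so there is room.

Emit:
{"fn": "drive_tool", "kwargs": {"targets": [0.65, 0.002, 0, 0.035, 0, 0.65, 0.002, 0, 0.055, 0, 0.65, 0.002, 0, 0.067, 0, 0.65, 0.002, 0, 0.073, 0, 0.65, 0.002, 0, 0.073, 0, 0.65, 0.002, 0, 0.073, 0, 0, 0.002, 0, 0.073, 0, 0, 0.002, 0, 0.073, 0, 0, 0.002, 0, 0.073, 0, 0, 0.002, 0, 0.073, 0, 0, 0.002, 0, 0.073, 0]}}

```text
time: 21.9
ee_pos: [0.6489, -0.0079, 0.0138]
tool_rot: [2.292, 2.145, 0.002]
contact_force: [-1.1, -1.2, 6.1]
grip_width: 0.458
grip_force: 60.2
```

Emit:
{"fn": "drive_tool", "kwargs": {"targets": [0, 0, 0, 0, 0, 0, 0, 0, -0.025, 0, 0, 0, 0, -0.05, 0, 0, 0, 0, -0.07, 0, 0, 0, 0, -0.07, 0, 0, 0, 0, -0.07, 0]}}

```text
time: 22.4
ee_pos: [0.6488, -0.0077, 0.0838]
tool_rot: [2.292, 2.145, 0.003]
contact_force: [0.0, 0.1, -0.4]
grip_width: 0.46
grip_force: 60.4
```

```bash
python3 go.py .598,-.181,.085,86.2
```

```text
t 22.4 p [ 0.6488 -0.0077  0.0838] psi 86.19 tilt [ 3.3e-03 -5.0e-04 -1.0e+00] q [-0.14  0.49  0.    1.08  0.    1.5 ] w 0.4600800813708475 [ 0.   0.1 -0.4]
.598,-.181,.085,86.2 shift [-0.1763 -0.0392 -0.0013] turn -0.0001
```

Emit:
{"fn": "drive_tool", "kwargs": {"targets": [0, -0.176, -0.039, 0, 0, 0, -0.176, -0.039, 0, 0, 0, -0.176, -0.039, 0, 0, 0, -0.176, -0.039, 0, 0, 0, -0.176, -0.039, 0, 0, 0, -0.176, -0.039, 0, 0, 0, -0.176, -0.039, 0, 0, 0, -0.176, -0.039, 0, 0, 0, -0.176, -0.039, 0, 0]}}

```text
time: 23.15
ee_pos: [0.5976, -0.1791, 0.0817]
tool_rot: [-2.292, -2.148, 0.0]
contact_force: [-0.2, 0.4, -0.6]
grip_width: 0.458
grip_force: 60.5
```

```bash
python3 go.py .598,-.181,.0188,86.2
```

```text
t 23.15 p [ 0.5976 -0.1791  0.0817] psi 86.28 tilt [-5.e-04  5.e-04 -1.e+00] q [-0.43  0.46 -0.06  1.05  0.    1.21] w 0.45837910329299714 [-0.2  0.4 -0.6]
.598,-.181,.0188,86.2 shift [-0.0019  0.0005  0.0629] turn 0.0014
```

Emit:
{"fn": "drive_tool", "kwargs": {"targets": [0, -0.002, 0, 0.03, 0, 0, -0.002, 0, 0.05, 0, 0, -0.002, 0, 0.058, 0, 0, -0.002, 0, 0.063, 0, 0, -0.002, 0, 0.063, 0, 0, -0.002, 0, 0.063, 0, 0.65, -0.002, 0, 0.063, 0, 0.65, -0.002, 0, 0.063, 0, 0.65, -0.002, 0, 0.063, 0, 0.65, -0.002, 0, 0.04, 0, 0.65, -0.002, 0, 0, 0, 0.65, -0.002, 0, -0.04, 0]}}

```text
time: 24.15
ee_pos: [0.5964, -0.1823, 0.1225]
tool_rot: [-2.292, -2.144, 0.002]
contact_force: [1.8, -0.2, 0.7]
grip_width: 0.651
grip_force: 0.0
```

Emit:
{"fn": "drive_tool", "kwargs": {"targets": [0.65, 0.15, 0, -0.04, 0, 0.65, 0.15, 0, -0.08, 0, 0.65, 0.15, 0, -0.08, 0, 0.65, 0.15, 0, -0.08, 0, 0.65, 0.15, 0, -0.08, 0, 0.65, 0.15, 0, -0.08, 0, 0.65, 0.15, 0, -0.08, 0]}}

```text
time: 24.73
ee_pos: [0.6072, -0.0329, 0.202]
tool_rot: [2.293, 2.147, -0.0]
contact_force: [0.0, 0.1, -0.8]
grip_width: 0.652
grip_force: 0.0
```

Run:
```python
from h import *
c=snap("top","t3"); cv2.imwrite("pics/t3c.png",cv2.resize(c["image"][170:335,150:450,::-1],None,fx=2.6,fy=2.6,interpolation=cv2.INTER_CUBIC))
P=cloud(c)
im=c["image"]; h=cv2.cvtColor(im,cv2.COLOR_RGB2HSV)
for n,(x,y) in dict(large=(.4445,-.1945),tall=(.4515,-.286),small=(.598,-.181)).items():
    m=np.hypot(P[...,0]-x,P[...,1]-y)<.015; q=P[m]; print(n,np.percentile(q[:,2],[5,50,95]).round(4))
```

```text
large [0.0312 0.0347 0.038 ]
tall [0.0353 0.0385 0.042 ]
small [0.025  0.028  0.0321]
```

View pics/t3c.png

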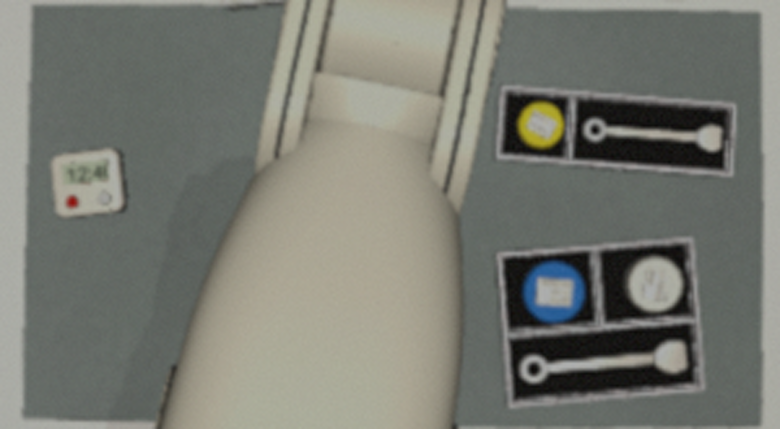

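All five parts are seated in their compartments. The tin tops are at 34.7, 38.5 and 28.0 mm, as expected, and the gripper is clear.

Emit:
{"fn": "drive_tool", "kwargs": {"targets": [0.65, 0, 0, 0, 0, 0.65, 0, 0, 0, 0, 0.65, 0, 0, 0, 0, 0.65, 0, 0, 0, 0]}}

```text
time: 25.12
ee_pos: [0.6071, -0.0337, 0.2015]
tool_rot: [-2.295, -2.145, 0.001]
contact_force: [0.1, 0.8, -0.9]
grip_width: 0.651
grip_force: 0.0
```

```bash
python3 -c "
from rig import job_done; print(job_done())"
```

```text
the job is handed in; nothing more can be done
None
```

Both kits are made up and the job is handed in at about 25 s: in the last overhead picture both spanners lie flat and all three tins stand upright in their compartments; the arm hid the tape roll and rack, but no contact with them showed.

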